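Check the push latch of a vacuum sealer and set its status slide

TASK

Check the spring latch on the front ledge of the vacuum sealer: press its round steel plunger straight down, slowly, until it clicks down and stays down; a sound latch does so with less than 10 N. If it has not clicked by 12 N, do not force it (never press it with 20 N or more): let it come back up. Then show the verdict on the status slide: push the tab fully to the end with the ring plate if the latch clicked, or fully to the end with the cross plate if it did not, and leave everything else on the counter where it is.

Things in the scene. Friction and masses are not known exactly. Their poses are not given: they have to be found in the camera images.
- sealer: Fixed, low vacuum sealer, grey plastic with a steel lid. Origin: on the counter, straight below the latch plunger; z up; +x points from the latch to the machine's back. A ledge 90 x 120 mm (x, y), top at z = 70 mm, is centred on the origin; the body behind it spans x = 45 to 245 mm, y = -120 to 120 mm, and is 89 mm high.
- latch_cap: Round steel cap of the latch plunger, 34 mm across and 10 mm thick, on an 18 mm stem, in the middle of the ledge. Origin: centre of its underside; moves straight down with the plunger.
- latch_top (a point): Centre of the cap's top face, 100 mm above the counter when the latch is out.
- latch (a joint): Plunger travel, m: 0 out, 0.016 down (hard stop). Force rises 1.5 to 6 N per mm at first in any latch. A sound one peaks at 3 to 9 N within 5 mm, eases off, and past about 8 mm snaps down by itself away from the finger (force vanishes) and stays beyond 0.014. A faulty one never eases or snaps: it resists past 20 N and springs back to about 0. They look alike.
- tab_base: Fixed aluminium track of the status slide, 40 x 140 x 14 mm (x, y, z), lying along its own y. Origin: centre of its underside.
- tab (a joint): Position of the tab along the track's +y, m: 0 = home at the -y end, 0.09 = home at the +y end; it starts near the middle and stays where it is left (about 1.5 N of friction).
- tab_top (a point): Centre of the top face of the tab, a black plastic block 28 x 20 x 40 mm (x, y, z in the track's frame) standing on the track; the top face is 54.5 mm above the counter.
- ring_plate: Fixed aluminium plate 36 x 36 x 6 mm with a raised ring, just beyond one end of the track, 90 mm from the track's centre: the end for a sound latch. Origin: centre of its underside.
- cross_plate: The same plate with a raised diagonal cross, beyond the other end of the track: the end for a latch that did not click. Origin: centre of its underside.
- bowl: Bystander: dark red open bowl, 110 mm across, 50 mm high; origin: centre of its underside.
- spoon: Bystander: steel spoon, 200 mm long along its x, 20 mm high, lying; origin: under its middle.
- leek: Bystander: leek lying along its x, about 350 mm long, 35 mm high; origin: under its middle.
- salt_cup: Bystander: small white cup, 48 mm across, 45 mm high; origin: centre of its underside.
- pepper_mill: Bystander: dark wooden mill, 56 mm across, 160 mm high; origin: centre of its underside.
- jar: Bystander: glass jar, 70 mm across, 100 mm high; origin: centre of its underside.
- oil_bottle: Bystander: green glass bottle, 60 mm across, 220 mm high; origin: centre of its underside.
There are look-alikes about, which are no part of the job. Of the things like the tab_base, leave any that is blue or purple; of the rest the smaller one is meant.

How it is judged:
On the way, in this order (a step that is already met when the one before it is completed fails the run):
1. the plunger is pressed until it clicks down (travel over 12 mm), or, not having clicked, is pressed with at least 9.5 N ((value of joint latch above 0.012 m or (value of joint latch between 0.001 and 0.009 m and contact force between latch_cap and the fingers above 9.5 N))), for 0.05 s.
2. the tab is set to the end that tells the latch's state: ring if clicked, cross if it did not click and is back out (((value of joint latch above 0.012 m and ((value of joint tab below 0.008 m or value of joint tab above 0.082 m) and horizontal distance between tab_top and ring_plate below 0.065 m)) or (value of joint latch below 0.004 m and ((value of joint tab below 0.008 m or value of joint tab above 0.082 m) and horizontal distance between tab_top and cross_plate below 0.065 m)))), for 0.2 s.
At the end, for the whole second after the job is handed in: Either the plunger has clicked and stays down (travel over 12 mm) and the tab rests within 8 mm of the end of its travel at the ring plate; or the plunger did not click, is back out (travel under 4 mm), and the tab rests within 8 mm of the end of its travel at the cross plate (((value of joint latch above 0.012 m and ((value of joint tab below 0.008 m or value of joint tab above 0.082 m) and horizontal distance between tab_top and ring_plate below 0.065 m)) or (value of joint latch below 0.004 m and ((value of joint tab below 0.008 m or value of joint tab above 0.082 m) and horizontal distance between tab_top and cross_plate below 0.065 m))) and velocity of joint tab between -0.01 and 0.01 m/s); the robot touches nothing.
It fails at once if the latch is pressed with 20 N or more (contact force between latch_cap and the arm above 20 N).
It fails at once if the latch is pressed with 20 N or more (contact force between latch_cap and the fingers above 20 N).
It fails at once if a bystander is moved by more than 30 mm (distance of any of bowl, spoon, leek, salt_cup, pepper_mill, jar, oil_bottle from where it was at the start of the episode above 0.03 m).
It also fails if it takes over 61 s, if anything falls off the work surface, if the arm or the gripper's body presses on something with over 40 N, if the wrist force passes 120 N, or if a joint passes its speed limit or range.

ROBOT

A 6-joint arm with a two-finger parallel gripper is mounted at the origin on the work surface. World frame = base frame: x ahead of the robot, y to its left, z up, the work surface at z = 0. Lengths are in m, angles in rad, forces in N, time in s.
With the tool pointing down it reaches from about 0.325 to 0.9 m from the base axis. Payload 6.1 kg.
Tool frame: the origin (TCP) lies midway between the tips of the shut fingers; the grasp point (between the pads) lies 19 mm behind it; z points along the fingers, y is the line along which they close (so a half turn about z gives the same grasp; the last joint's range is limited). The gripper opens to 85 mm and grips with 20 to 120 N. Pads are 22 mm wide; open, the fingers measure 114 mm over their backs; the gripper's body (76 mm by 85 mm) begins 54 mm behind the grasp point. The pads swing forward as they close: fully open they stand 13 mm farther back than shut.
Start: joints at [1.041, 0.22, 1.526, -0, 1.395, -0.126], TCP at [0.246, 0.575, 0.231] pointing down, gripper open.
Joint ranges: [-2.98, 2.98], [-0.91, 2.08], [0.09, 2.57], [-1.24, 4.39], [0.2, 2.65], [-2.68, 2.68]. Speed limits (rad/s): [2.57, 2.57, 3.01, 3.14, 3.14, 3.14].

INTERFACE

Orientations are given as a unit quaternion [x, y, z, w].
In Python, from station import arm gives the robot as it stands. The module is installed in compiled form; this text tells all that it offers.
- The arm moves only by the shell command python3 -m crank 'ROWS'. ROWS is JSON, one flat list of numbers, 5 for each row, row after row: the closure in counts, from 0 (fully open) to 255 (shut), then the shift along the world's x, y, z in mm, then the turn about the world's z in rad. A call has 1 to 12 rows; each row is the pose to reach, as a shift and turn from the pose commanded when the call began; what a row does not reach only later rows make up. A row lasts 1/10 s, in which the tool goes at most 50 mm and 8.59 degrees, less where a joint would pass 70% of its speed; a pose out of reach is approached as far as the arm can. A call with a gripper value outside its range is refused whole. The fingers move at their own pace and stop on an object; the grip force is fixed at half the most. Time passes only in rows, so rows that repeat a pose let the fingers close. It gives the time, the measured TCP pose, the force, the opening and the grip force at its end, in the units of the state.
- arm.observe(): the state, without advancing time (a new reading comes with each control period).
- arm.snapshot(name): name is "scene" or "top"; returns the picture (384x512x3 uint8, blue, green, red); there is no depth.
- arm.calibration(name): a dict with "vfov" (degrees; the focal length in pixels is half the picture's height over the tangent of half this angle, whatever the lens; pixels are square), "cx", "cy" (the principal point, pixels), "dist_coeffs" ([k1, k2, p1, p2, k3] as OpenCV has them; the pictures are not rectified), "rvec" (rotation vector, rad) and "tvec" (3), from world to camera coordinates, as OpenCV has them. Camera axes: x right, y down, z forward; pixel columns grow to the right and rows downward; lengths in m; the calibration is good to about 2 mm. A picture is of the moment at which its call begins. calibration takes no time and is no camera call.
- arm.hand_in(): hands the job in; it is judged then, once.
Trained networks look in the newest picture that a camera, given by its name, has taken for a name from the list of things; names that differ only in an ending like _2 or _b are one class to them, and where a whole thing is asked for, a point or a joint stands for the part that bears it (a point fixed in the world has none). Each returns a list of dicts, best first, with "confidence" (0 to 1); they miss things now and then, are a little off and sometimes report something else, mostly with a low value. They report only what shows in the picture. A call takes as long as a camera call. They do not tell look-alikes from the thing itself.
- arm.boxes_of(camera, label): "at" ([x, y, z] in m, in world coordinates, good to about 4 mm: the middle of the surface that is visible of it).
- arm.pinpoint(camera, label): "at" ([x, y, z] in m, in world coordinates, good to about 4 mm: a listed point, or the origin of a listed thing).
The state is a dict: "t": time; "q": joint angles; "dq": joint speeds; "joint_torque": joint torques, N m; "tcp_pos": TCP position; "orientation": TCP orientation; "ft_force": force on the tool from outside, world axes, zero at the start; "wrist_torque": the same for the moment, N m; "opening": finger opening in m; "finger_force": force on a finger pad.
Only numpy, scipy, OpenCV 4.12 (cv2) and the standard library are available. Lean on these libraries where they do the work, as an engineer would, in place of code of your own. Each camera call takes 0.05 s, during which the arm holds its last target. There are 200 camera calls.

## Working session

There is one attempt and no reset: what is moved stays moved. The work goes in short steps, Python scripts to look and compute and a shell command to move; the robot and the scene stay as the last step left them, time stands still between calls to the robot, and variables do not carry over. Pictures are saved under pics/ and viewed, at most 10 in all, crops included, and the job is handed in when it is done.

```bash
mkdir -p pics
python3 - <<'E'
from station import arm
import cv2
s=arm.observe(); print(s['t'],s['tcp_pos'],s['orientation'],s['opening'])
for c in("scene","top"):
    cv2.imwrite(f"pics/{c}0.png",arm.snapshot(c))
    for l in("latch_top","tab_top","tab_base","ring_plate","cross_plate","sealer"):
        print(c,l,[([round(v,3) for v in d["at"]],round(d["confidence"],2)) for d in arm.pinpoint(c,l)])
for l in "bowl spoon leek salt_cup pepper_mill jar oil_bottle".split():
    print(l,[([round(v,3) for v in d["at"]],round(d["confidence"],2)) for d in arm.pinpoint("top",l)])
E
```

```text
0.0 [0.24526807 0.57420694 0.23018302] [ 2.00552728e-01  9.79682423e-01 -9.17916940e-04 -3.33213494e-04] 0.08542515088336698
scene latch_top [([0.525, -0.187, 0.1], 0.52)]
scene tab_top [([0.682, 0.064, 0.075], 0.74), ([0.486, 0.164, 0.05], 0.68), ([0.228, 0.318, 0.078], 0.65), ([0.599, 0.277, 0.06], 0.5)]
scene tab_base [([0.231, 0.385, -0.001], 0.88), ([0.59, 0.323, 0.007], 0.84), ([0.484, 0.17, -0.001], 0.69), ([0.682, 0.119, -0.002], 0.62)]
scene ring_plate [([0.501, 0.087, 0.004], 0.67)]
scene cross_plate [([0.469, 0.259, -0.003], 0.58)]
scene sealer [([0.524, -0.184, -0.002], 0.9)]
top latch_top [([0.521, -0.184, 0.101], 0.63)]
top tab_top [([0.485, 0.167, 0.051], 0.64), ([0.688, 0.064, 0.078], 0.6), ([0.232, 0.317, 0.073], 0.59), ([0.594, 0.274, 0.053], 0.51)]
top tab_base [([0.479, 0.172, -0.001], 0.87), ([0.678, 0.126, -0.002], 0.84), ([0.592, 0.322, -0.001], 0.68), ([0.232, 0.387, 0.0], 0.57), ([0.603, -0.483, 0.0], 0.49)]
top ring_plate [([0.502, 0.086, 0.0], 0.39)]
top cross_plate [([0.471, 0.259, 0.003], 0.4), ([0.336, -0.288, 0.001], 0.34)]
top sealer [([0.523, -0.19, -0.001], 0.86)]
bowl [([0.368, 0.002, 0.004], 0.77), ([0.442, -0.482, 0.004], 0.18)]
spoon [([0.346, 0.198, -0.002], 0.77)]
leek [([0.336, -0.288, -0.001], 0.93), ([0.467, 0.26, 0.002], 0.3)]
salt_cup [([0.406, 0.399, 0.003], 0.66)]
pepper_mill [([0.472, 0.482, 0.002], 0.7)]
jar [([0.473, 0.485, 0.003], 0.74), ([0.444, -0.486, 0.001], 0.7)]
oil_bottle [([0.603, -0.483, 0.001], 0.74)]
```

View pics/top0.png

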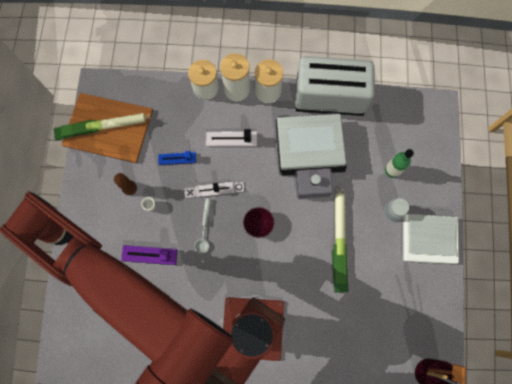

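View pics/scene0.png

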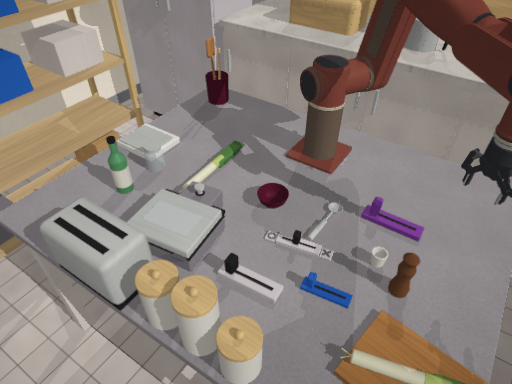

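The top view shows the arm at the left, the small silver slide at about (215,189) with its plates at either end, and the latch at (315,180). The blue (177,158), purple (150,256) and larger white (231,139) slides are look-alikes. Next I move toward the latch with the fingers shut.

```bash
python3 -m crank '[255,15,-40,0,0,255,30,-80,0,0,255,46,-125,0,0,255,62,-170,0,0,255,78,-215,0,0,255,94,-260,0,0,255,110,-305,0,0,255,126,-350,0,0,255,142,-395,0,0,255,158,-440,0,0,255,174,-485,0,0,255,190,-530,0,0]'; python3 -m crank '[255,20,-50,0,0,255,40,-100,0,0,255,60,-150,0,0,255,75,-190,0,0,255,85,-220,-20,0,255,88,-230,-50,0,255,88,-230,-70,0,255,88,-230,-70,0,255,88,-230,-70,0,255,88,-230,-70,0]'
python3 - <<'E'
from station import arm
import cv2,numpy as np
s=arm.observe(); print(s['t'],s['tcp_pos'],s['orientation'],s['ft_force'],s['opening'])
L=[]
a=arm.snapshot("top");b=arm.snapshot("scene")
cv2.imwrite("pics/c1.png",np.hstack([cv2.resize(a[165:215,170:260],(400,222)),cv2.resize(b[225:265,255:345],(400,222))[:222]]))
for c in("scene","top"):
  for l in("latch_top","tab_top","ring_plate","cross_plate"):
    print(c,l,[([round(v,3) for v in d["at"]],round(d["confidence"],2)) for d in arm.pinpoint(c,l)])
E
```

```text
t: 2.25
tcp_pos: [0.436, 0.0428, 0.2318]
orientation: [0.201, 0.98, 0.0, 0.001]
ft_force: [1.2, 1.5, 0.7]
opening: 0.0002
finger_force: 0.0
t: 3.25
tcp_pos: [0.5246, -0.1854, 0.1631]
orientation: [0.2, 0.98, -0.0, 0.001]
ft_force: [-0.1, 0.2, 1.2]
opening: 0.0001
finger_force: 0.0
3.25 [ 0.52458708 -0.18535211  0.16314061] [ 2.00203871e-01  9.79753245e-01 -3.80737973e-04  1.35796268e-03] [-0.14863687  0.20144253  1.19502813] 7.490730951907767e-05
scene latch_top [([0.336, -0.294, 0.001], 0.64), ([0.526, -0.186, 0.102], 0.6), ([0.474, 0.486, -0.003], 0.6)]
scene tab_top [([0.686, 0.064, 0.073], 0.65), ([0.228, 0.317, 0.079], 0.62), ([0.484, 0.163, 0.051], 0.59), ([0.598, 0.278, 0.057], 0.53)]
scene ring_plate [([0.501, 0.087, 0.002], 0.54)]
scene cross_plate [([0.467, 0.262, -0.001], 0.43)]
top latch_top []
top tab_top [([0.484, 0.167, 0.05], 0.63), ([0.685, 0.06, 0.077], 0.61), ([0.596, 0.274, 0.055], 0.47)]
top ring_plate [([0.501, 0.087, 0.0], 0.57)]
top cross_plate [([0.469, 0.259, -0.002], 0.59)]
```

View pics/c1.png

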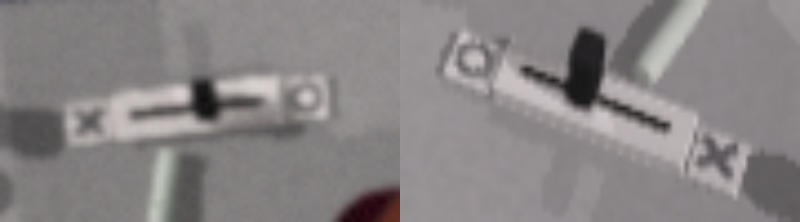

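The crop confirms the cross plate is at the left (+y) end and the ring plate at the right (-y) end, with the tab between them. Now I descend to just above the cap.

```bash
python3 -m crank '[255,0,0,-25,0,255,0,0,-45,0,255,0,0,-54,0,255,0,0,-58,0,255,0,0,-58,0,255,0,0,-58,0,255,0,0,-58,0]'
```

```text
t: 4.45
tcp_pos: [0.5243, -0.1857, 0.1044]
orientation: [0.201, 0.98, -0.0, 0.001]
ft_force: [-0.1, -0.5, 0.7]
opening: -0.0002
finger_force: 0.0
```

```bash
python3 -m crank '[255,0,0,-1,0,255,0,0,-2,0,255,0,0,-3,0,255,0,0,-4,0,255,0,0,-4,0,255,0,0,-4,0]'; python3 -m crank '[255,0,0,-0.5,0,255,0,0,-1,0,255,0,0,-1,0,255,0,0,-1,0]'
```

```text
t: 5.05
tcp_pos: [0.5236, -0.1853, 0.0993]
orientation: [0.201, 0.98, -0.0, 0.0]
ft_force: [1.0, -0.7, 0.9]
opening: 0.0003
finger_force: 0.3
t: 5.45
tcp_pos: [0.5236, -0.1853, 0.0985]
orientation: [0.201, 0.98, -0.0, 0.0]
ft_force: [-0.9, 1.0, 2.5]
opening: 0.0002
finger_force: 1.5
```

```bash
python3 -m crank '[255,0,0,-0.5,0,255,0,0,-1,0,255,0,0,-1,0,255,0,0,-1,0]'
```

```text
t: 5.85
tcp_pos: [0.5236, -0.1853, 0.0975]
orientation: [0.201, 0.98, -0.0, 0.0]
ft_force: [-2.1, 0.7, 5.0]
opening: 0.0002
finger_force: 2.5
```

```bash
python3 -m crank '[255,0,0,-0.5,0,255,0,0,-0.5,0,255,0,0,-0.5,0]'
```

```text
t: 6.15
tcp_pos: [0.5237, -0.1853, 0.097]
orientation: [0.201, 0.98, -0.0, 0.0]
ft_force: [-1.6, 0.8, 5.1]
opening: 0.0
finger_force: 2.5
```

```bash
python3 -m crank '[255,0,0,-0.5,0,255,0,0,-1,0,255,0,0,-1,0,255,0,0,-1,0]'
```

```text
t: 6.55
tcp_pos: [0.5237, -0.1853, 0.096]
orientation: [0.201, 0.98, -0.0, 0.0]
ft_force: [-1.4, 0.7, 6.0]
opening: 0.0001
finger_force: 2.8
```

```bash
python3 -m crank '[255,0,0,-0.5,0,255,0,0,-1,0,255,0,0,-1,0,255,0,0,-1,0]'
```

```text
t: 6.95
tcp_pos: [0.5237, -0.1853, 0.095]
orientation: [0.201, 0.98, -0.0, 0.0]
ft_force: [-1.3, 1.6, 5.3]
opening: -0.0001
finger_force: 2.7
```

The force has begun to ease, at about 5 N over 4 to 5 mm of travel. I'll go on in small steps.

```bash
python3 -m crank '[255,0,0,-0.5,0,255,0,0,-1,0,255,0,0,-1,0,255,0,0,-1,0]'
```

```text
t: 7.35
tcp_pos: [0.5237, -0.1853, 0.0939]
orientation: [0.201, 0.98, -0.0, 0.0]
ft_force: [-0.2, 0.4, 4.6]
opening: 0.0003
finger_force: 2.3
```

```bash
python3 -m crank '[255,0,0,-0.5,0,255,0,0,-1,0,255,0,0,-1,0,255,0,0,-1,0]'
```

```text
t: 7.75
tcp_pos: [0.5236, -0.1853, 0.0926]
orientation: [0.201, 0.98, 0.0, 0.0]
ft_force: [0.4, 0.7, 2.0]
opening: 0.0003
finger_force: 0.9
```

```bash
python3 -m crank '[255,0,0,-0.5,0,255,0,0,-1,0,255,0,0,-1,0,255,0,0,-1,0]'
```

```text
t: 8.15
tcp_pos: [0.5234, -0.1852, 0.0915]
orientation: [0.201, 0.98, 0.0, -0.0]
ft_force: [0.8, 0.1, 1.2]
opening: -0.0
finger_force: 0.3
```

```bash
python3 -m crank '[255,0,0,-0.5,0,255,0,0,-1,0,255,0,0,-1.5,0,255,0,0,-2,0,255,0,0,-2,0,255,0,0,-2,0]'
```

```text
t: 8.75
tcp_pos: [0.5235, -0.1853, 0.0897]
orientation: [0.201, 0.98, -0.0, -0.0]
ft_force: [0.1, -0.0, -0.9]
opening: -0.0003
finger_force: 0.0
```

```bash
python3 -m crank '[255,0,0,10,0,255,0,0,40,0,255,0,0,80,0,255,0,30,110,0.12,255,-5,75,110,0.24,255,-5,120,110,0.36,255,-5,165,110,0.48,255,-5,210,110,0.59,255,-5,210,110,0.59,255,-5,210,110,0.59]'
python3 - <<'E'
from station import arm
import cv2,numpy as np
s=arm.observe(); print(s['t'],s['tcp_pos'],s['orientation'],s['ft_force'])
a=arm.snapshot("top");b=arm.snapshot("scene")
cv2.imwrite("pics/l2.png",np.hstack([cv2.resize(cv2.imread("pics/scene0.png")[165:225,160:250],(400,266)),cv2.resize(b[165:225,160:250],(400,266))]))
for c in("scene","top"):
  for l in("latch_top","latch_cap"):
    print(c,l,[([round(v,3) for v in d["at"]],round(d["confidence"],2)) for d in arm.pinpoint(c,l)])
E
```

```text
t: 9.75
tcp_pos: [0.5187, 0.0256, 0.2007]
orientation: [-0.094, 0.996, -0.0, 0.001]
ft_force: [0.5, -0.1, -0.5]
opening: -0.0001
finger_force: 0.0
9.75 [0.51872985 0.02556648 0.20066047] [-9.38975615e-02  9.95581670e-01 -3.41690578e-04  5.19728769e-04] [ 0.47203263 -0.0795881  -0.4712437 ]
scene latch_top [([0.528, -0.187, 0.09], 0.64), ([0.466, 0.258, -0.004], 0.32)]
scene latch_cap [([0.519, -0.188, 0.071], 0.53)]
top latch_top [([0.524, -0.187, 0.084], 0.62)]
top latch_cap [([0.335, -0.289, 0.0], 0.66), ([0.522, -0.186, 0.074], 0.54), ([0.523, -0.187, 0.087], 0.49)]
```

View pics/l2.png

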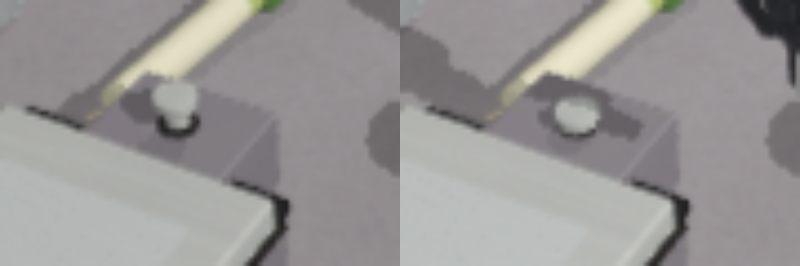

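The right half of the picture shows the cap down on the ledge at (575,115); before, it stood out at (175,100). It clicked, peaking at about 6 N, so the verdict is sound and the tab goes to the ring end. I bring the fingers down on the cross side of the tab.

```bash
python3 -m crank '[255,-10,47,0,0,255,-20,94,0,0,255,-30,141,0,0,255,-42,189,-10,0,255,-42,189,-55,0,255,-42,189,-95,0,255,-42,189,-130,0,255,-42,189,-155,0,255,-42,189,-172,0,255,-42,189,-172,0,255,-42,189,-172,0]'; python3 -m crank '[255,1,-5,0,0,255,2,-10,0,0,255,3,-15,0,0,255,4,-20,0,0,255,5,-25,0,0,255,5.5,-30,0,0,255,5.5,-30,0,0]'
```

```text
t: 11.15
tcp_pos: [0.4769, 0.2132, 0.028]
orientation: [-0.092, 0.996, -0.0, -0.0]
ft_force: [0.4, 0.5, 0.1]
opening: -0.0003
finger_force: 0.0
t: 11.85
tcp_pos: [0.4823, 0.1832, 0.028]
orientation: [-0.093, 0.996, -0.0, 0.0]
ft_force: [-0.3, 1.0, 0.6]
opening: 0.0
finger_force: 0.0
```

```bash
python3 -m crank '[255,1,-5,0,0,255,2,-10,0,0,255,3,-15,0,0,255,4,-20,0,0,255,5,-25,0,0,255,5.5,-30,0,0,255,5.5,-30,0,0]'
python3 - <<'E'
from station import arm
for c in("scene","top"):
  print([[round(v,3) for v in d["at"]] for d in (arm.snapshot(c) is not None and arm.pinpoint(c,"tab_top"))])
E
```

```text
t: 12.55
tcp_pos: [0.4878, 0.1529, 0.0278]
orientation: [-0.093, 0.996, -0.0, 0.0]
ft_force: [-0.0, 0.1, -0.6]
opening: 0.0002
finger_force: 0.0
[[0.683, 0.065, 0.076], [0.227, 0.318, 0.08], [0.491, 0.127, 0.049], [0.6, 0.277, 0.057]]
[[0.229, 0.319, 0.074], [0.684, 0.063, 0.074], [0.596, 0.272, 0.056]]
```

```bash
python3 -m crank '[255,0.3,-1.5,0,0,255,0.5,-3,0,0,255,0.5,-3,0,0]'
```

```text
t: 13.05
tcp_pos: [0.4879, 0.1518, 0.0278]
orientation: [-0.093, 0.996, 0.001, -0.0]
ft_force: [-0.8, 5.7, 0.4]
opening: 0.0002
finger_force: 2.9
```

```bash
python3 -m crank '[255,0.3,-1.5,0,0,255,0.5,-3,0,0,255,0.5,-3,0,0]'
```

```text
t: 13.35
tcp_pos: [0.488, 0.1513, 0.0279]
orientation: [-0.093, 0.996, 0.003, 0.0]
ft_force: [-1.8, 17.6, 0.6]
opening: 0.0002
finger_force: 8.7
```

The tab is hard against its stop, so I back off, lift and check.

```bash
python3 -m crank '[255,-3,15,0,0,255,-7,35,0,0,255,-7,35,20,0,255,-7,35,60,0,255,-7,35,100,0,255,-7,75,140,0,255,-7,120,150,0,255,-7,160,150,0,255,-7,160,150,0,255,-7,160,150,0]'
python3 - <<'E'
from station import arm
import cv2,numpy as np
a=arm.snapshot("top");b=arm.snapshot("scene")
cv2.imwrite("pics/e.png",np.hstack([cv2.resize(a[165:215,170:260],(400,222)),cv2.resize(b[165:265,160:340],(400,222))]))
for c in("scene","top"):
  for l in("latch_top","tab_top","spoon"):
    print(c,l,[[round(v,3) for v in d["at"]] for d in arm.pinpoint(c,l)])
E
```

```text
t: 14.35
tcp_pos: [0.4811, 0.3084, 0.1775]
orientation: [-0.094, 0.996, -0.0, -0.0]
ft_force: [0.2, -0.5, 0.1]
opening: -0.0001
finger_force: 0.0
scene latch_top [[0.526, -0.19, 0.085]]
scene tab_top [[0.493, 0.132, 0.053], [0.685, 0.064, 0.074], [0.229, 0.318, 0.079], [0.601, 0.277, 0.056]]
scene spoon [[0.347, 0.195, -0.004]]
top latch_top [[0.527, -0.186, 0.086]]
top tab_top [[0.491, 0.131, 0.052], [0.683, 0.061, 0.076], [0.596, 0.275, 0.056]]
top spoon [[0.347, 0.199, -0.003]]
```

View pics/e.png

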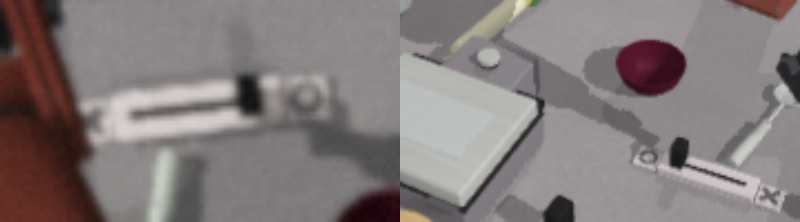

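The tab sits at the ring end of its slot (245,95 in the left half), the latch is still down (488,58), and the spoon and bowl have not moved.

```bash
python3 -c "
from station import arm
print(arm.hand_in())"
```

```text
the job is handed in; nothing more can be done
None
```

The latch is sound: it clicked down with a peak of about 6 N and stayed down, the tab was pushed hard against its stop at the ring end, and the job was handed in (no score was reported back).

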